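Index the swivel bin stand to the next notch

TASK

The red parts bin stands on a swivel stand that is locked by a spring plunger with a pull ring. Pull the ring up to free the pin, swing the head round to the next notch on the side where the open wooden tray stands, so that the bin points towards the tray, and let the pin spring fully home in that notch. The notch has been adjusted, so feel for it, do not force the pin against the plates or the notch's sides, leave the other things on the bench alone and let go at the end.

Things in the scene. Friction and masses are not known exactly. Their poses are not given: they have to be found in the camera images.
- stand: The swivel stand, fixed to the bench: a grey foot disc 300 mm across. Origin: on the bench, on the swivel's upright axis. x points the way the bin points at the start (away from the plunger), y 90 degrees to the left of that, z up.
- start_notch (a point): The notch in which the pin starts, at the top of the steel index arc: 120 mm from the swivel axis on the stand's -x side, 40 mm above the bench. All notches are 13 mm wide along the pin's circle and open below; the pin is 10 mm thick, with a flat end. The arc runs on smoothly to both sides and is followed by a dark index segment on each side, its top 1 mm lower, without a gap.
- index_segments (a point): Same point as start_notch, 1 mm lower: level of the tops of the two dark index segments, one each side of the steel arc, on the same 120 mm circle. Each has one notch, set by hand: head angle anywhere from 0.44 to 0.68 rad for the segment on the stand's -y side, from -0.44 to -0.68 rad for the one on its +y side. Beyond its notch each runs on smoothly past the head's stop.
- head (a joint): Swing of the head (arm with plunger, platform, red bin) about the stand's upright axis, rad, counter-clockwise from above; 0 = start notch; stops at -0.85 and 0.85. Positive swing takes the bin to the stand's +y side and the plunger to its -y side. It turns with about 3 N of drag at the plunger and stays where left. In a notch there is about 1.5 mm of play each way (0.0125 rad).
- plunger (a joint): How far the spring plunger is pulled up, m: 0 = fully home in a notch, 0.018 = fully out (stop). Riding on the steel arc it reads 0.012, on a dark segment 0.011; pull it above 0.012 to swing freely. The spring pulls it down with 6 N when home, 0.3 N more per mm; its movement is damped (60 N per m/s), yet it drops into a notch that passes slowly below it.
- ring (a point): Centre of the steel pull ring on the plunger: flat upright ring, 36 mm outside, 12 mm hole, 9 mm thick, in the upright plane through the arm: x along the arm to the swivel axis, y along the swing's tangent (pinch it there, 9 mm), z up. With the pin home it is 110 mm above the bench, 120 mm from the axis; the housing below (28 mm across) ends 84 mm above the bench. It cannot twist in the head.
- bin_front (a point): Middle of the low front edge of the red bin (160 x 105 x 58 mm, top 118 mm above the bench), 170 mm from the swivel axis on the side away from the plunger, 75 mm above the bench; x points the way the bin points.
- pivot (a point): Point on the swivel axis, 60 mm above the bench.
- wood_tray: Open wooden tray, 110 x 130 x 70 mm, with a low front; loose. Origin: centre of the underside. It stands about 275 mm from the swivel axis, ahead of the bin to its left or right (about 30 degrees off the stand's x axis); the carton has the other side. Leave it there.
- carton: Closed cardboard carton, 100 x 120 x 90 mm, loose. Origin: centre of the underside. Leave it there.
- can: Metal can, 60 mm across, 100 mm high, standing loose beside the stand. Origin: centre of the underside. Leave it there.
- wrench: Wrench lying loose beside the stand. Origin: under its middle, x along it. Leave it there.
Not all that is in view belongs to the job. What is shaped like the wood_tray but green or turquoise is not meant.

How it is judged:
By the outcome, as a careful person would: the job done as asked, in the order asked, and still so for the second after the job is handed in, with the robot touching nothing.
It also fails if it takes over 45 s, if anything falls off the work surface, if the arm or the gripper's body presses on something with over 40 N, if the wrist force passes 120 N, or if a joint passes its speed limit or range.

ROBOT

A 6-joint arm with a two-finger parallel gripper is mounted at the origin on the work surface. World frame = base frame: x ahead of the robot, y to its left, z up, the work surface at z = 0. Lengths are in m, angles in rad, forces in N, time in s.
With the tool pointing down it reaches from about 0.25 to 0.85 m from the base axis. Payload 12.5 kg.
Tool frame: the origin (TCP) lies at the very end of the fingers, on their centre line; the grasp point (between the pads) lies 19 mm behind it; z points along the fingers, y is the line along which they close (so a half turn about z gives the same grasp; the last joint's range is limited). The gripper opens to 93 mm and grips with 3 to 60 N. Pads are 15 mm wide; open, the fingers measure 128 mm over their backs; the gripper's body (75 mm by 188 mm) begins 65 mm behind the grasp point.
Start: joints at [-1.331, 0.351, 1.652, -0, 1.139, -0.085], TCP at [0.176, -0.521, 0.219] pointing down, gripper open.
Joint ranges: [-2.75, 2.75], [-0.79, 2.1], [0.01, 2.65], [-1.57, 4.71], [0.07, 3.14], [-2.87, 2.87]. Speed limits (rad/s): [2.22, 2.22, 2.79, 3.14, 3.14, 3.14].

INTERFACE

Orientations are given as a unit quaternion [w, x, y, z].
In Python, from plant import read_state, cams, env gives the robot as it stands.
- The arm moves only by the tool drive_tool, never from a script. Its argument "rows" is a list that holds one entry, the list of rows, each a list of 4 numbers: the shift along the tool's x, y, z in mm, then the turn about the tool's z in rad. In form: [[[tx, ty, tz, twist], ...]]. A call has 1 to 12 rows; each row shifts and turns the commanded pose from where the row before left it, along the tool's axes as they then stand; what a row does not reach is not made up. A row lasts 1/8 s, in which the tool goes at most 62.5 mm and 10.7 degrees, less where a joint would pass 70% of its speed; a pose out of reach is approached as far as the arm can. A call is refused whole if a number of a shift passes 62.5 or a number of a turn 0.188, either way. A call with a gripper value outside its range is refused whole. "gripper" is the closure, from -1 (fully open) to 1 (shut), so that 0 is half open, set as the call begins (left out, the last holds). The fingers move at their own pace and stop on an object; the grip force is fixed at half the most. Time passes only in rows, so rows that do not move let the fingers close. It gives the time, the measured TCP pose, the force, the opening and the grip force at its end, in the units of the state.
- read_state(): the state, without advancing time (a new reading comes with each control period).
- cams.grab_frame(name): name is "scene" or "top" or "wrist"; returns (picture, depth): 384x512x3 uint8, blue, green, red; 384x512 float32, m along the optical axis (not along the pixel's ray), 0 where there is no reading.
- cams.camera_model(name): a dict with "intrinsics" (3x3 intrinsics, pixels), "dist_coeffs" ([k1, k2, p1, p2, k3] as OpenCV has them; the pictures are not rectified), "R" (3x3) and "t" (3): a world point X has camera coordinates R X + t. Camera axes: x right, y down, z forward; pixel columns grow to the right and rows downward; lengths in m; the calibration is good to about 2 mm. A picture is of the moment at which its call begins: read the wrist's pose just before it. camera_model takes no time and is no camera call; for the wrist camera it gives the pose at the moment of the call.
- env.close_job(): hands the job in; it is judged then, once.
The state is a dict: "t": time; "joints": joint angles; "qd": joint speeds; "effort": joint torques, N m; "eef_pos": TCP position; "tcp_rot": TCP orientation; "contact_force": force on the tool from outside, world axes, zero at the start; "wrist_torque": the same for the moment, N m; "gripper_width": finger opening in m; "finger_force": force on a finger pad.
Only numpy, scipy, OpenCV 4.12 (cv2) and the standard library are available. Lean on these libraries where they do the work, as an engineer would, in place of code of your own. Each camera call takes 0.05 s, during which the arm holds its last target. There are 200 camera calls.

## Working session

There is one attempt and no reset: what is moved stays moved. The work goes in short steps, Python scripts to look and compute and a tool call to move; the robot and the scene stay as the last step left them, time stands still between calls to the robot, and variables do not carry over. Pictures are saved under pics/ and viewed, at most 10 in all, crops included, and the job is handed in when it is done.

Besides the shell and the picture viewer there is one more tool, called by a JSON object that holds its "method" and its "body", one argument or row to a line. drive_tool: Moves the arm, as the interface text tells. Its arguments: {"type":"object","properties":{"rows":{"type":"array","items":{"type":"array","items":{"type":"array","items":{"type":"number"}}}},"gripper":{"type":"number"}},"required":["rows"]}

```bash
mkdir -p pics; python3 - <<'E'
from plant import read_state,cams,env
import cv2,numpy as np
s=read_state();print(s)
for n in("scene","top"):
    im,d=cams.grab_frame(n);cv2.imwrite(f"pics/{n}0.png",im);np.save(f"pics/{n}0.npy",d)
    m=cams.camera_model(n);print(n,m)
E
```

```text
{'t': 0.0, 'joints': array([-1.33059625e+00,  3.51238372e-01,  1.65240505e+00,  6.31531975e-06,
        1.13912145e+00, -8.46412855e-02]), 'qd': array([ 2.46794332e-05,  8.97021471e-04, -2.59810475e-03, -6.73287185e-04,
        6.44961198e-04,  2.01894860e-04]), 'effort': array([ 2.15498321e-04, -4.97320783e+01, -2.85253769e+01,  6.98467484e-02,
        2.56969768e-02, -1.24847616e-04]), 'eef_pos': array([ 0.17545976, -0.52090109,  0.2181075 ]), 'tcp_rot': array([-5.84558959e-04,  9.86838778e-01,  1.61706165e-01, -4.26826332e-05]), 'contact_force': array([-0.24485731,  0.3592913 ,  0.66884776]), 'wrist_torque': array([-0.05784959, -0.01732952, -0.03267757]), 'finger_force': 0.0, 'gripper_width': 0.09290279134751547}
scene {'intrinsics': array([[449.68079688,   0.        , 244.89142507],
       [  0.        , 449.68079688, 195.38525153],
       [  0.        ,   0.        ,   1.        ]]), 'dist_coeffs': array([-0.1010002,  0.       ,  0.       ,  0.       ,  0.       ]), 'R': array([[ 0.09087912,  0.99584456,  0.00588257],
       [ 0.63567135, -0.0534612 , -0.77010638],
       [-0.76659176,  0.07372597, -0.63788836]]), 't': array([-0.1833004 , -0.22710934,  1.74789446])}
top {'intrinsics': array([[497.24684006,   0.        , 248.37410682],
       [  0.        , 497.24684006, 189.37625846],
       [  0.        ,   0.        ,   1.        ]]), 'dist_coeffs': array([-0.02637435,  0.        ,  0.        ,  0.        ,  0.        ]), 'R': array([[-1.20727324e-03, -9.99928336e-01,  1.19107232e-02],
       [-9.96569195e-01,  2.17374101e-04, -8.27634709e-02],
       [ 8.27549506e-02, -1.19697780e-02, -9.96498039e-01]]), 't': array([0.1260681 , 0.51155595, 1.24451734])}
```

View pics/scene0.png

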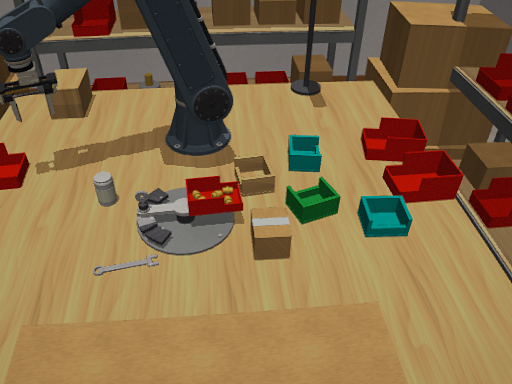

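View pics/top0.png

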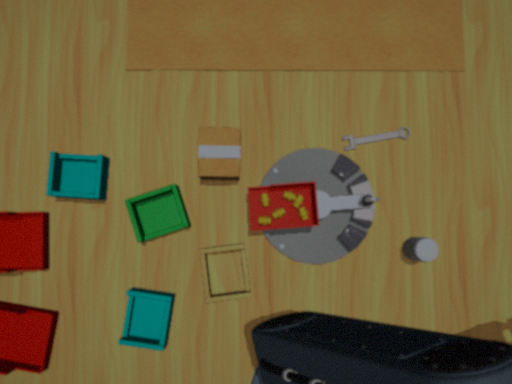

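The pictures show the stand disc in top at about (317,205), with the plunger and ring at (368,199) and the bin pointing left (+y). The wooden tray is at (227,272), on world -x, which is the stand's +y side. The carton is at (219,152). So the swing is positive and the plunger moves towards world +x.

```bash
cat > h.py <<'E'
from plant import read_state,cams,env
import cv2,numpy as np
def ray(m,uv,z):
    p=cv2.undistortPoints(np.float64(uv).reshape(-1,1,2),m["intrinsics"],m["dist_coeffs"]).reshape(-1,2)
    d=np.c_[p,np.ones(len(p))]@m["R"]; c=-m["R"].T@m["t"]
    return c+d*((z-c[2])/d[:,2])[:,None]
def cloud(m,d):
    v,u=np.mgrid[0:384,0:512]
    p=cv2.undistortPoints(np.stack([u,v],-1).reshape(-1,1,2).astype(float),m["intrinsics"],m["dist_coeffs"]).reshape(384,512,2)
    return (np.dstack([p,np.ones((384,512))])*d[...,None]-m["t"])@m["R"]
E
python3 - <<'E'
from h import *
im=cv2.imread("pics/top0.png");d=np.load("pics/top0.npy");m=cams.camera_model("top")
P=cloud(m,d);hsv=cv2.cvtColor(im,cv2.COLOR_BGR2HSV)
g=((hsv[...,1]<60)&(hsv[...,2]<200)).astype(np.uint8);roi=np.zeros_like(g);roi[140:270,245:382]=1;
red=(((hsv[...,0]<8)|(hsv[...,0]>172))&(hsv[...,1]>150)).astype(np.uint8)*roi
al=cv2.morphologyEx((g|red)*roi,cv2.MORPH_CLOSE,np.ones((5,5)))
g0=g*roi
print("foot z",np.median(P[225:255,300:325,2]), "bench",np.median(P[300:310,300:400,2]))
# disc outer points at foot height: rim on contour left/top/bottom
zf=np.median(P[225:255,300:325,2])
c=max(cv2.findContours(g0,cv2.RETR_EXTERNAL,cv2.CHAIN_APPROX_NONE)[0],key=cv2.contourArea)[:,0]
X=ray(m,c,zf)[:,:2]
ce=X.mean(0)
from scipy.optimize import least_squares
for z in(0,zf):
    X=ray(m,c,z)[:,:2]
    r=least_squares(lambda q:np.hypot(*(X-q[:2]).T)-q[2],[*ce,.15],loss="soft_l1",f_scale=.002);print(z,r.x)
ax=r.x[:2]
c=max(cv2.findContours(red,cv2.RETR_EXTERNAL,cv2.CHAIN_APPROX_NONE)[0],key=cv2.contourArea)
R=ray(m,c[:,0],.118)[:,:2].astype(np.float32);b=cv2.minAreaRect(R*1000);print("bin",b,cv2.boxPoints(b))
# high points in ring area
sel=np.zeros_like(g,bool);sel[185:215,335:385]=1
for lo,hi in((.055,.08),(.085,.15)):
    k=sel&(P[...,2]>lo)&(P[...,2]<hi);print(lo,k.sum(),P[k].mean(0),P[k].min(0),P[k].max(0))
for n,box in(("tray",(240,305,200,252)),("can",(232,268,400,442)),("wr",(125,152,340,412))):
    q=P[box[0]:box[1],box[2]:box[3]];k=q[...,2]>(.004 if n=="wr" else .05);print(n,q[k].min(0),q[k].max(0))
s=cv2.resize(im[165:245,300:400],None,fx=6,fy=6,interpolation=cv2.INTER_CUBIC);cv2.imwrite("pics/c1.png",s)
E
```

```text
foot z 0.009610272207045155 bench -0.00045588436848936233
0 [ 0.47343455 -0.05348038  0.14481433]
0.009610272207045155 [ 0.47293597 -0.05203811  0.14371671]
bin ((464.7010498046875, 46.74576187133789), (102.7705307006836, 159.12322998046875), 4.299038410186768) [[407.49625  122.23158 ]
 [419.42447  -36.44394 ]
 [521.9059   -28.740059]
 [509.97763  129.93546 ]]
0.055 419 [ 0.47751121 -0.1258637   0.06111521] [ 0.45974994 -0.17933517  0.05502907] [ 0.49704283 -0.08680357  0.07994497]
0.085 79 [ 0.4799179  -0.16196487  0.11802039] [ 0.46817298 -0.18293125  0.0851538 ] [ 0.49003847 -0.14642645  0.13136797]
tray [0.23570203 0.12248576 0.05082285] [0.40696313 0.24385948 1.28099567]
can [ 0.33089881 -0.32575676  0.05072398] [0.40696313 0.14084447 1.28099567]
wr [ 0.40696313 -0.30037576  0.00403408] [0.67949827 0.14084447 1.28099567]
```

View pics/c1.png

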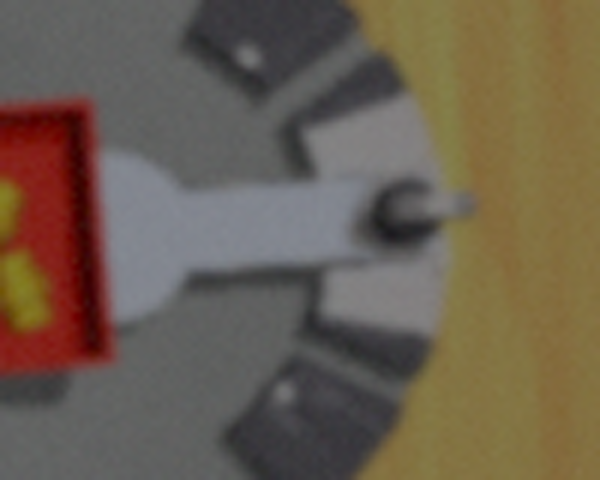

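The close-up shows the lens gap (the notch) in the upper dark segment near crop (315,80) and the ring at (430,205). The axis estimate from the bin and ring is about (0.471,-0.043). I'll move over the plunger and look with the wrist camera.

{"method": "drive_tool", "body": {
  "rows": [
    [[50,-30,0,0],[50,-30,0,0],[50,-30,0,0],[50,-30,0,0],[50,-30,0,0],[50,-30,0,0],[50,-30,0,0],[50,-30,0,0]]
  ]
}}

```text
t: 1.1
eef_pos: [0.479, -0.1644, 0.2185]
tcp_rot: [-0.0, 0.987, 0.162, -0.0]
contact_force: [0.9, -1.4, 0.4]
gripper_width: 0.093
finger_force: 0.0
```

{"method": "drive_tool", "body": {
  "rows": [
    [[0,0,0,-0.165],[0,0,0,-0.165],[0,0,0,-0.165],[0,0,0,-0.165],[0,0,0,-0.165],[0,0,0,-0.165],[0,0,0,-0.165],[0,0,0,-0.165],[0,0,0,0],[0,0,0,0]]
  ]
}}

```text
t: 2.35
eef_pos: [0.4779, -0.1661, 0.2185]
tcp_rot: [-0.0, 0.682, 0.732, -0.0]
contact_force: [1.0, -0.1, 0.0]
gripper_width: 0.0929
finger_force: 0.0
```

```bash
python3 - <<'E'
from h import *
s=read_state();print(s["t"],s["joints"].round(3),s["eef_pos"],s["tcp_rot"],s["contact_force"])
m=cams.camera_model("wrist");im,d=cams.grab_frame("wrist");cv2.imwrite("pics/w1.png",im);np.save("pics/w1.npy",d)
import pickle;pickle.dump(m,open("pics/w1.pkl","wb"));print(m)
E
```

```text
2.35 [-0.426  0.271  1.763 -0.     1.108 -0.497] [ 0.47793681 -0.16607364  0.21849702] [-1.57398518e-04  6.81764481e-01  7.31571707e-01 -6.73629713e-05] [ 1.04473323 -0.11889303  0.02107655]
{'intrinsics': array([[331.13551866,   0.        , 250.28059847],
       [  0.        , 331.13551866, 184.45125946],
       [  0.        ,   0.        ,   1.        ]]), 'dist_coeffs': array([-0.03488545,  0.        ,  0.        ,  0.        ,  0.        ]), 'R': array([[ 9.97543277e-01,  7.00525752e-02,  2.19461958e-04],
       [ 6.79218623e-02, -9.67959435e-01,  2.41746052e-01],
       [ 1.71473637e-02, -2.41137242e-01, -9.70339527e-01]]), 't': array([-0.46545548, -0.22128012,  0.34186919])}
```

View pics/w1.png

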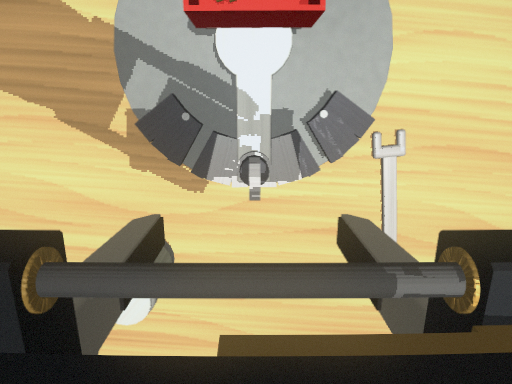

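The wrist view shows the ring edge-on at (255,180), the arm running up to the hub at (254,40), and the notch gap in the right segment near (310,148). Next I'll measure the axis, arm direction, ring and notch.

```bash
python3 - <<'E'
from h import *
import pickle
from scipy.optimize import least_squares
m=pickle.load(open("pics/w1.pkl","rb"));im=cv2.imread("pics/w1.png");d=np.load("pics/w1.npy");P=cloud(m,d)
fit=lambda X:least_squares(lambda q:np.hypot(*(X-q[:2]).T)-q[2],[.47,-.045,.1],loss="soft_l1",f_scale=.001).x
# disc rim: points with z ~.01 near bench boundary (depth step too small) -> saturation
hsv=cv2.cvtColor(im,cv2.COLOR_BGR2HSV);sat=(hsv[...,1]<70).astype(np.uint8)
pts=[]
for v in range(0,110,3):
    row=np.where(sat[v,320:440]==0)[0]
    if len(row): pts.append((320+row[0]-.5,v))
    if v<90:
        row=np.where(sat[v,100:150]==1)[0]
        if len(row): pts.append((100+row[0]-.5,v))
X=ray(m,pts,.009)[:,:2];print("disc",fit(X))
# arm: z hist
q=P[80:150,240:270,2];print("arm z",np.median(q),"hub z",np.median(P[35:60,240:270,2]))
za=np.median(q);mk=(abs(P[...,2]-za)<.006)
mk[:85]=0;mk[150:]=0;mk[:,:225]=0;mk[:,285:]=0
c=[]
for v in range(86,150,2):
    r=np.where(mk[v])[0];
    if len(r)>5:c.append(((r[0]+r[-1])/2,v))
A=ray(m,c,za)[:,:2];vx,vy,x0,y0=cv2.fitLine(A.astype(np.float32),cv2.DIST_HUBER,0,.01,.01).ravel();print("arm dir",np.degrees(np.arctan2(vy,vx)),x0,y0)
# ring
k=(P[...,2]>.088)&(P[...,2]<.135);k[:130]=0;k[210:]=0;k[:,:235]=0;k[:,275:]=0
R=P[k];print("ring",k.sum(),R.mean(0),R.min(0),R.max(0), np.percentile(R[R[:,2]>.12],[2,50,98],axis=0) if (R[:,2]>.12).any() else "")
big=cv2.resize(im[85:195,180:330],None,fx=5,fy=5,interpolation=cv2.INTER_CUBIC);cv2.imwrite("pics/c2.png",big)
E
```

```text
disc [ 0.47235526 -0.04446298  0.14926957]
arm z 0.06074938508118008 hub z 0.06077427968640625
arm dir -85.60545 0.47739637 -0.10840595
ring 510 [ 0.48103498 -0.15869594  0.12492722] [ 0.47560199 -0.18064517  0.10948536] [ 0.48678024 -0.14304877  0.13053067] [[ 0.47630491 -0.17628625  0.12110774]
 [ 0.48113002 -0.15948315  0.12735711]
 [ 0.48600116 -0.14668799  0.12990516]]
```

View pics/c2.png

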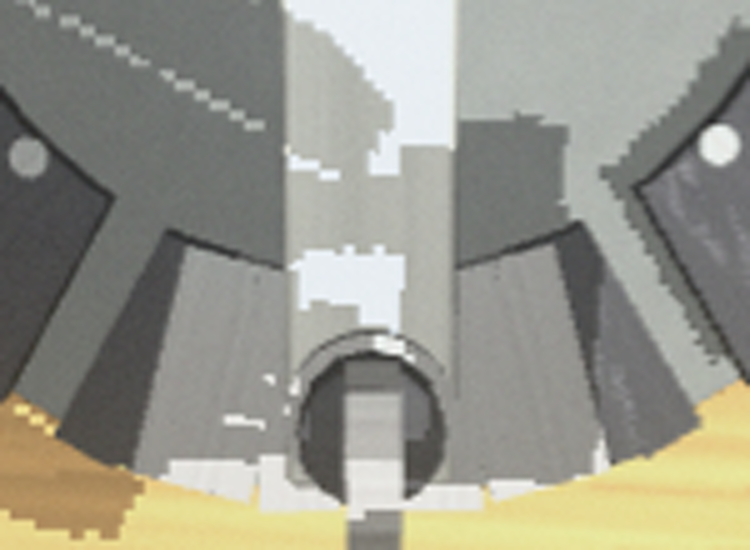

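The gap in the right segment lies between the edges (580,225)-(700,425) and (635,185)-(750,380) in the crop.

```bash
python3 - <<'E'
from h import *
import pickle
m=pickle.load(open("pics/w1.pkl","rb"));ax=np.array([.4724,-.0445])
for a,b in(((580,225),(700,425)),((637,187),(750,380)),((182,245),(133,465))):
    t=np.linspace(-.2,1.2,400)[:,None];p=np.array(a)*(1-t)+np.array(b)*t
    X=ray(m,p/5+[179.6,84.6],.039)[:,:2]-ax
    i=abs(np.hypot(*X.T)-.12).argmin();print(np.hypot(*X[i]),np.arctan2(X[i,1],X[i,0])+np.radians(85.6))
E
```

```text
0.11994827050283481 0.5038355176166495
0.12002178838824845 0.6193803104988858
0.11993654410933552 -0.38688394451167607
```

Axis, arm and ring agree with the given sizes: ring at (0.4816,-0.1641). The notch centre is at about 0.56 rad (gap 13.9 mm against 13). Now I'll descend.

{"method": "drive_tool", "body": {
  "rows": [
    [[1.7,3.8,20,-0.006],[0,0,30,0],[0,0,30,0],[0,0,30,0],[0,0,14,0],[0,0,0,0],[0,0,0,0]]
  ],
  "gripper": -0.2
}}

```text
t: 3.28
eef_pos: [0.4823, -0.1644, 0.0956]
tcp_rot: [0.001, 0.678, 0.735, 0.0]
contact_force: [-0.1, -0.4, -0.3]
gripper_width: 0.0556
finger_force: 0.0
```

```bash
python3 - <<'E'
from h import *
s=read_state();print(s["t"],s["eef_pos"],s["tcp_rot"],s["contact_force"],s["gripper_width"])
im,d=cams.grab_frame("wrist");cv2.imwrite("pics/w2.png",im)
E
```

```text
3.275 [ 0.48226695 -0.16440601  0.09563422] [7.15762649e-04 6.78426817e-01 7.34667601e-01 2.40043150e-04] [-0.07214999 -0.37868521 -0.34210802] 0.05559146823109621
```

View pics/w2.png

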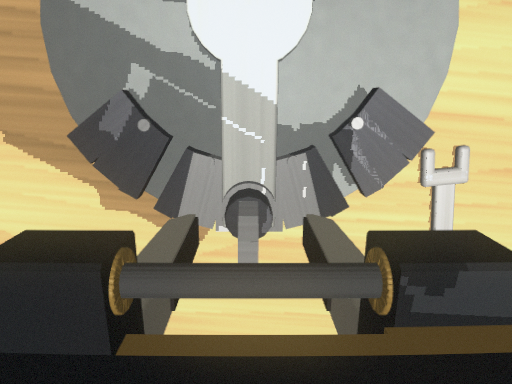

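The ring at (249,240) sits midway between the fingers, whose inner edges are near 195 and 305. Closing.

{"method": "drive_tool", "body": {
  "rows": [
    [[0,0,0,0],[0,0,0,0],[0,0,0,0],[0,0,0,0],[0,0,0,0],[0,0,0,0]]
  ],
  "gripper": 1
}}

```text
t: 4.08
eef_pos: [0.4817, -0.1642, 0.0946]
tcp_rot: [-0.0, 0.678, 0.735, -0.0]
contact_force: [0.6, 0.5, 0.3]
gripper_width: 0.0088
finger_force: 30.0
```

{"method": "drive_tool", "body": {
  "rows": [
    [[0,0,-3,0],[0,0,-3,0],[0,0,-3,0],[0,0,-3,0],[0,0,-3,0],[0,0,0,0],[0,0,0,0]]
  ]
}}

```text
t: 4.95
eef_pos: [0.4816, -0.1641, 0.1095]
tcp_rot: [-0.0, 0.678, 0.735, -0.0]
contact_force: [2.0, -1.4, -11.6]
gripper_width: 0.0089
finger_force: 30.0
```

Pin is out (15 mm). Now I'll swing 0.5 rad raised.

{"method": "drive_tool", "body": {
  "rows": [
    [[0.15,6,0,-0.05],[0.15,6,0,-0.05],[0.15,6,0,-0.05],[0.15,6,0,-0.05],[0.15,6,0,-0.05],[0,0,0,0]]
  ]
}}

```text
t: 5.7
eef_pos: [0.5111, -0.158, 0.1094]
tcp_rot: [-0.0, 0.581, 0.814, 0.0]
contact_force: [4.1, -0.2, -11.0]
gripper_width: 0.0086
finger_force: 30.0
```

{"method": "drive_tool", "body": {
  "rows": [
    [[0.15,6,0,-0.05],[0.15,6,0,-0.05],[0.15,6,0,-0.05],[0.15,6,0,-0.05],[0.15,6,0,-0.05],[0,0,0,0],[0,0,0,0]]
  ]
}}

```text
t: 6.58
eef_pos: [0.538, -0.1449, 0.1097]
tcp_rot: [0.0, 0.476, 0.879, 0.0]
contact_force: [4.1, -0.6, -11.2]
gripper_width: 0.0087
finger_force: 30.0
```

```bash
python3 - <<'E'
from h import *
s=read_state();print(s["t"],s["eef_pos"],s["tcp_rot"],s["contact_force"],s["wrist_torque"],s["gripper_width"])
e=s["eef_pos"][:2]-[.4724,-.0445];print(np.hypot(*e),np.arctan2(e[1],e[0])+np.radians(85.6))
q=s["tcp_rot"];print(np.arctan2(q[2]**2-q[1]**2,2*q[1]*q[2])-np.arctan2(.735**2-.678**2,2*.735*.678))
m=cams.camera_model("wrist");im,d=cams.grab_frame("wrist")
cv2.imwrite("pics/w3.png",im);np.save("pics/w3.npy",d)
import pickle;pickle.dump(m,open("pics/w3.pkl","wb"))
E
```

```text
6.575 [ 0.53802751 -0.14492844  0.10970707] [3.17255012e-04 4.76082380e-01 8.79400609e-01 1.89181011e-04] [  4.14056282  -0.56061505 -11.24462992] [-0.15756576 -1.00638019 -0.07204572] 0.008674050000358851
0.11997016736440673 0.5020200001688859
0.497771691167581
```

View pics/w3.png

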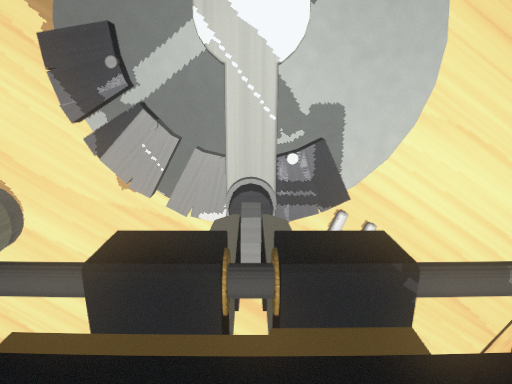

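The head is at 0.50 rad and clear. The dark block with the white dot is right of the arm, at (320,175). I'll go to 0.56 rad and lower to just above the plate level.

{"method": "drive_tool", "body": {
  "rows": [
    [[0.05,3.6,0,-0.03],[0.05,3.6,0,-0.03],[0,0,0,0],[0,0,1,0],[0,0,1,0],[0,0,0.7,0],[0,0,0,0],[0,0,0,0]]
  ]
}}

```text
t: 7.62
eef_pos: [0.5441, -0.1407, 0.107]
tcp_rot: [0.0, 0.449, 0.894, 0.0]
contact_force: [4.6, -1.2, -10.1]
gripper_width: 0.0088
finger_force: 30.0
```

{"method": "drive_tool", "body": {
  "rows": [
    [[0,0,0.5,0],[0,0,0.5,0],[0,0,0.5,0],[0,0,0.2,0],[0,0,0,0],[0,0,0,0]]
  ]
}}

```text
t: 8.38
eef_pos: [0.5441, -0.1407, 0.1054]
tcp_rot: [0.0, 0.449, 0.894, 0.0]
contact_force: [6.3, -1.7, -9.7]
gripper_width: 0.0092
finger_force: 30.0
```

{"method": "drive_tool", "body": {
  "rows": [
    [[0,0,0.5,0],[0,0,0.5,0],[0,0,0,0],[0,0,0,0]]
  ]
}}

```text
t: 8.88
eef_pos: [0.5441, -0.1407, 0.1044]
tcp_rot: [0.0, 0.449, 0.894, 0.0]
contact_force: [5.5, -1.7, -9.4]
gripper_width: 0.0091
finger_force: 30.0
```

Spring force is still about 9.4 N downward below plate level, so the pin is in the notch. I'll continue down slowly.

{"method": "drive_tool", "body": {
  "rows": [
    [[0,0,0.8,0],[0,0,0.8,0],[0,0,0.8,0],[0,0,0.8,0],[0,0,0,0],[0,0,0,0]]
  ]
}}

```text
t: 9.62
eef_pos: [0.5441, -0.1407, 0.1012]
tcp_rot: [0.0, 0.449, 0.894, 0.0]
contact_force: [5.7, -1.4, -7.9]
gripper_width: 0.009
finger_force: 30.0
```

```bash
python3 - <<'E'
from h import *
s=read_state();print(s["t"],s["eef_pos"],s["contact_force"],s["wrist_torque"])
e=s["eef_pos"][:2]-[.4724,-.0445];print(np.hypot(*e),np.arctan2(e[1],e[0])+np.radians(85.6))
q=s["tcp_rot"];a=np.arctan2(q[2]**2-q[1]**2,2*q[1]*q[2]);print(a-np.arctan2(.735**2-.678**2,2*.735*.678))
t=np.array([np.cos(a),np.sin(a)]);print("tang",s["contact_force"][:2]@t,"inward",s["contact_force"][:2]@[-t[1],t[0]])
E
```

```text
9.625 [ 0.54406609 -0.14073523  0.10116965] [ 5.70583736 -1.39004839 -7.86927657] [-0.18734479 -1.0026499  -0.0617013 ]
0.11998853348936352 0.563304030624089
0.5593710464180663
tang 3.7464669398071804 inward -4.5224771985263885
```

{"method": "drive_tool", "body": {
  "rows": [
    [[0,0,1,0],[0,0,1,0],[0,0,1,0],[0,0,1,0],[0,0,1,0],[0,0,0.8,0],[0,0,0,0],[0,0,0,0]]
  ]
}}

```text
t: 10.62
eef_pos: [0.5441, -0.1408, 0.0954]
tcp_rot: [0.0, 0.449, 0.894, 0.0]
contact_force: [5.7, -0.5, -6.8]
gripper_width: 0.0087
finger_force: 30.0
```

{"method": "drive_tool", "body": {
  "rows": [
    [[0,0,0,0],[0,0,0,0],[0,0,0,0],[0,0,0,0],[0,0,0,0]]
  ],
  "gripper": -0.2
}}

```text
t: 11.25
eef_pos: [0.5438, -0.1408, 0.0953]
tcp_rot: [-0.0, 0.449, 0.894, 0.0]
contact_force: [0.3, -0.1, -0.7]
gripper_width: 0.0535
finger_force: 0.0
```

{"method": "drive_tool", "body": {
  "rows": [
    [[0,0,-20,0],[0,0,-30,0],[0,0,-30,0],[0,0,-30,0],[0,0,0,0],[0,0,0,0]]
  ]
}}

```text
t: 12.0
eef_pos: [0.5434, -0.1406, 0.2043]
tcp_rot: [-0.001, 0.449, 0.894, -0.0]
contact_force: [-0.4, 0.5, 0.4]
gripper_width: 0.0562
finger_force: 0.0
```

```bash
python3 - <<'E'
from h import *
s=read_state();print(s["t"],s["eef_pos"],s["contact_force"])
m=cams.camera_model("wrist");im,d=cams.grab_frame("wrist");cv2.imwrite("pics/w4.png",im);P=cloud(m,d)
q=P-np.array([.4724,-.0445,0]);r=np.hypot(q[...,0],q[...,1]);th=np.arctan2(q[...,1],q[...,0])+np.radians(85.6)
k=(P[...,2]>.088)&(P[...,2]<.15)&(abs(r-.12)<.025)&(abs(th-.56)<.12)
R=P[k];print("ring",k.sum(),np.percentile(R,[2,50,99],axis=0),"theta",np.median(th[k]))
k=(abs(P[...,2]-.061)<.004)&(r>.05)&(r<.095)&(abs(th-.56)<.3);print("arm theta",np.median(th[k]),(th[k].min()+th[k].max())/2)
cv2.imwrite("pics/s2.png",np.hstack([im,cams.grab_frame("scene")[0]])[:, :] if 0 else im)
E
```

```text
12.0 [ 0.54336219 -0.14062197  0.20428613] [-0.4062658   0.46893012  0.42218124]
ring 536 [[ 0.53075519 -0.15062746  0.11260765]
 [ 0.54089635 -0.13484764  0.1265167 ]
 [ 0.55372623 -0.12230329  0.12998101]] theta 0.5684602764835645
arm theta 0.573631160895686 0.5601728312312368
```

View pics/w4.png

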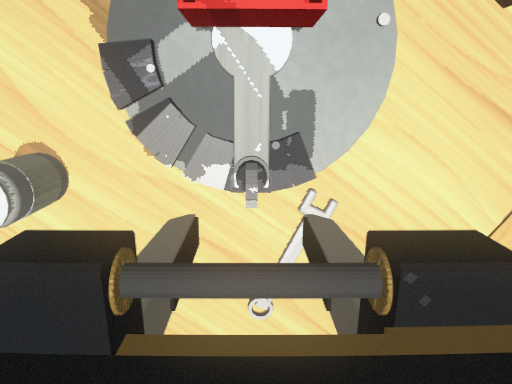

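The ring at (252,180) is released, with its top at 0.130 m, the same reading as with the pin home at the start. The head is at 0.56 rad, and the can and wrench are undisturbed. Handing in.

```bash
python3 -c "
from plant import env
print(env.close_job())"
```

```text
the job is handed in; nothing more can be done
None
```

I pulled the ring, swung the head to about 0.56 rad so the bin points towards the wooden tray, let the pin drop home in that notch, released the ring and handed the job in at about 12 s.

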